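# Seat a dish holder on a microscope stage's three-ball mount

### The job

Fit the dish holder (the plate with the black dish chamber on it) onto the microscope stage: set it over the three balls with its narrow end towards the single ball, and press it gently down, by feel, since the stage's height is not known, past the two spring plungers until they snap over its ends and pull it fully home on all three balls, then let go. Never slam it or bear down hard on it, since that strains the focus drive, and leave everything else on the bench alone.

Things in the scene. Friction and masses are not known exactly. Their poses are not given: they have to be found in the camera images.
- holder_grip (a point): Grip point of the dish holder, the loose part to fit: on its centre line, 42 mm above its underside. It lies in the black dish chamber on the holder's top, a flat-sided block 46 mm along x (grip across this), 60 mm along y, 40 mm tall: its top is 17 mm above this point, the top of the plate around it 23 mm below. Axes as body holder. Mass 0.3 to 0.5 kg.
- holder: The dish holder; origin at its underside's centre, z up, +y to its narrow end. Aluminium plate 100 mm (x) by 150 mm (y), 9 to 19 mm above the underside, only 60 mm wide over its last 40 mm at +y. Its two y ends are bevelled above and below (like >), sharp edge at y = +-75 mm, 14 mm above the underside. It starts on the bench, standing on its vee blocks.
- vee_single (a point): Middle of the vee block under the holder's narrow end, on its underside, at (0, 55, 0) mm of body holder. Two like blocks are at (-35, -50, 0) and (35, -50, 0) mm. Each is steel, 22 mm wide, 20 mm long, 9 mm tall, with a vee 14 mm wide and 7 mm deep that fits over a 12 mm ball, the three vees running radially.
- stage: The fixed frame of the microscope stage, base 240 (x) by 320 mm (y) on the bench; origin under its middle, z up. Its black top plate, 220 x 300 mm with an 80 mm square opening over an objective, rides on the focus drive: its upper face is 100 mm above the origin at mid-focus, but it was left up to 10 mm higher or lower, which is not measured: everything on it (balls, plungers) is shifted alike.
- ball_single (a point): Centre, at mid-focus, of the single 12 mm steel ball on the stage: (0, 55, 109) mm of body stage; the other two at (-35, -50, 109) and (35, -50, 109) mm. Holder home: a ball in each vee, its centre over the stage's, axes along the stage's, narrow end to +y, grip point 152.5 mm above the stage's origin at mid-focus (so 142.5 to 162.5). With a ball out of its vee it stays about 4 mm high there.
- plunger_left (a joint): How far the spring plunger at the stage's +y end is pushed out along y (m): 0 free, at most 0.010; about 0.0025 with the holder home. Its round 6 mm nose points to the middle, centre at (0, 73, 126.7) mm of the stage (mid-focus) when free, in a block 26 mm wide, inner face at y = 87 mm, top at z = 142 mm. Spring: 2.5 N when free, plus 0.7 N per mm; smooth steel.
- plunger_right (a joint): The like plunger at y = -73 mm. As the holder comes down, its ends meet the noses 8 mm above home; the push needed (besides its weight) grows to about 6 to 12 N some 6 mm above home, then falls; from 4 mm above home the noses, now above the edges, pull it down with 6 to 12 N. It will not snap in by its own weight, and can be in at one end and up at the other.
- oil_bottle: Bystander, to be left alone: small brown round bottle with a black cap, 32 mm across, 75 mm tall. Origin at the centre of its underside.
- tip_box: Bystander, to be left alone: clear and white pipette tip box, 85 x 120 x 65 mm. Origin at the centre of its underside.
- objective_can: Bystander, to be left alone: upright black round objective can, 44 mm across, 60 mm tall. Origin at the centre of its underside.
- dish_stack: Bystander, to be left alone: stack of three clear petri dishes, 57 mm across, 39 mm tall. Origin at the centre of its underside.
- condenser: Bystander, to be left alone: black round condenser lens standing upright, 72 mm across, 85 mm tall. Origin at the centre of its underside.
- slide_box: Bystander, to be left alone: flat white and grey slide box, 77 x 97 x 32 mm. Origin at the centre of its underside.
- blank_insert: Bystander, to be left alone: flat rectangular metal plate, 100 x 150 x 8 mm, with nothing on top: a spare insert that is not needed. Origin at the centre of its underside.
- hex_driver: Bystander, to be left alone: screwdriver-like hand driver with a black handle, 160 mm long, lying down.
Things that resemble listed ones, but are neither listed nor needed, are in the scene too. What is shaped like the holder but brown is not meant.

How it is judged:
At the end, for the whole second after the job is handed in: The holder is home, released and at rest: centred on the stage within 2 mm in x and y, its narrow end's vee within 5 mm over the single ball, turned under 0.025 rad, tilted under 0.018 rad, both plungers snapped over its ends (1.4 to 3.6 mm out), grip point 141 to 163.5 mm above the stage's origin (x of holder_grip in the frame of stage between -0.002 and 0.002 m and y of holder_grip in the frame of stage between -0.002 and 0.002 m and z of holder_grip in the frame of stage between 0.141 and 0.1635 m and value of joint plunger_left between 0.0014 and 0.0036 m and value of joint plunger_right between 0.0014 and 0.0036 m and angle between the y axis of holder and the y axis of stage, either way round below 0.025 rad and horizontal distance between vee_single and ball_single below 0.005 m and angle between holder's own z axis and vertical below 0.018 rad and linear speed of holder below 0.01 m/s); the robot touches nothing.
It fails at once if the holder is slammed or forced: more than 60 N between the holder and the stage (summed over all its contacts with the balls and plungers; a steady push of about 25 N) (contact force between holder and stage above 60 N).
It fails at once if a bystander is moved by more than 25 mm (distance of any of oil_bottle, tip_box, objective_can, dish_stack, condenser, slide_box, blank_insert, hex_driver from where it was at the start of the episode above 0.025 m).
It also fails if it takes over 40 s, if anything falls off the work surface, if the arm or the gripper's body presses on something with over 40 N, if the wrist force passes 120 N, or if a joint passes its speed limit or range.

### The arm

A 6-joint arm with a two-finger parallel gripper is mounted at the origin on the work surface. World frame = base frame: x ahead of the robot, y to its left, z up, the work surface at z = 0. Lengths are in m, angles in rad, forces in N, time in s.
With the tool pointing down it reaches from about 0.275 to 0.85 m from the base axis. Payload 5.2 kg.
Tool frame: the origin (TCP) lies on the centre line of the jaws, within the pads' length; the fingertips stand 17 mm ahead of it and the grasp point (between the pads) lies 2 mm behind it (r.tip_extent is the distance from the TCP to the fingertips, in m); x points along the fingers, y is the direction in which the jaws open and shut, and the axes are right-handed (so a half turn about x gives the same grasp; the last joint's range is limited). The gripper opens to 85 mm and grips with 20 to 120 N. Pads are 22 mm wide; open, the fingers measure 114 mm over their backs; the gripper's body (76 mm by 85 mm) begins 54 mm behind the grasp point. The pads swing forward as they close: fully open they stand 13 mm farther back than shut.
Start: joints at [-1.482, 0.259, 1.535, -0, 1.348, -0.203], TCP at [0.158, -0.527, 0.248] pointing down, gripper open.
Joint ranges: [-3.14, 3.14], [-0.91, 2.08], [0.19, 2.58], [-1.22, 4.36], [0.22, 2.71], [-3.12, 3.12]. Speed limits (rad/s): [2.57, 2.57, 3.14, 3.14, 3.14, 3.14].

### API

Orientations are given as a rotation vector (axis times angle).
In Python, from rig import r, cams gives the robot as it stands.
- The arm moves only by the tool drive_tool, never from a script. Its argument "plan" is a list of rows, each an object of numbers: "ax", "ay", "az": the turn, a rotation vector about the tool's x, y, z in units of 45 degrees (1.0 is 45 degrees); "x", "y", "z": the shift along the tool's x, y, z in units of 600 mm (1.0 is 600 mm); "claw": the gripper command: -1 is shut, 1 is fully open, values between are in proportion. In form: [{"ax": .., "ay": .., "az": .., "x": .., "y": .., "z": .., "claw": ..}, ...]. A call has 1 to 8 rows; each row is the pose to reach, as a shift and turn from the pose commanded when the call began, along the tool's axes at that moment; what a row does not reach only later rows make up. A row lasts 1/10 s, in which the tool goes at most 50 mm and 8.59 degrees, less where a joint would pass 70% of its speed; a pose out of reach is approached as far as the arm can. A call with a number of a shift or a turn outside -1 to 1 is refused whole. A call with a gripper value outside its range is refused whole. The fingers move at their own pace and stop on an object; "squeeze" is the grip in N (left out, the last holds). Time passes only in rows, so rows that repeat a pose let the fingers close. It gives the time, the measured TCP pose, the force and the opening at its end, in the units of the state.
- r.read_state(): the state, without advancing time (a new reading comes with each control period).
- cams.snapshot(name): name is "scene" or "side" or "wrist"; returns the picture (420x560x3 uint8, blue, green, red); there is no depth.
- cams.camera_model(name): a dict with "intrinsics" (3x3 intrinsics, pixels), "k1" (the pictures are not rectified: a ray, as slopes to the right and down, at radius r is drawn at 1 + k1 r^2 times it, then the intrinsics apply), "extrinsics" (4x4, takes a point from camera to world coordinates). Camera axes: x right, y down, z forward; pixel columns grow to the right and rows downward; lengths in m; the calibration is good to about 2 mm. A picture is of the moment at which its call begins: read the wrist's pose just before it. camera_model takes no time and is no camera call; for the wrist camera it gives the pose at the moment of the call.
- r.sign_off(): hands the job in, once; it reports no verdict.
The state is a dict: "clock": time; "joint_pos": joint angles; "joint_velocities": joint speeds; "effort": joint torques, N m; "position": TCP position; "tcp_rot": TCP orientation; "ft_force": force on the tool from outside, world axes, zero at the start; "torque": the same for the moment, N m; "width": opening from 0.0 (shut) to 1.0 (fully open).
Only numpy, scipy, OpenCV 4.12 (cv2) and the standard library are available. Lean on these libraries where they do the work, as an engineer would, in place of code of your own. Each camera call takes 0.05 s, during which the arm holds its last target. There are 200 camera calls.

## Working session

There is one attempt and no reset: what is moved stays moved. The work goes in short steps, Python scripts to look and compute and a tool call to move; the robot and the scene stay as the last step left them, time stands still between calls to the robot, and variables do not carry over. Pictures are saved under pics/ and viewed, about 8 in all and at most 12, crops included, and the job is handed in when it is done.

Besides the shell and the picture viewer there is one more tool, called after "Emit:" as name(argument=value, ...), one argument or row to a line, values as JSON. drive_tool: Moves the arm, as the interface text tells. Its arguments: {"type":"object","properties":{"plan":{"type":"array","items":{"type":"object","properties":{"ax":{"type":"number","minimum":-1,"maximum":1},"ay":{"type":"number","minimum":-1,"maximum":1},"az":{"type":"number","minimum":-1,"maximum":1},"x":{"type":"number","minimum":-1,"maximum":1},"y":{"type":"number","minimum":-1,"maximum":1},"z":{"type":"number","minimum":-1,"maximum":1},"claw":{"type":"number"}}}},"squeeze":{"type":"number"}},"required":["plan"]}

```bash
ls; mkdir -p pics
python3 - <<'E'
from rig import r,cams
import cv2,numpy as np
print(r.read_state())
for n in("scene","side","wrist"):
    m=cams.camera_model(n);print(n,m)
    cv2.imwrite(f"pics/{n}0.png",cams.snapshot(n))
E
```

```text
pics
{'clock': 0.0, 'joint_pos': array([-1.48182144e+00,  2.59299197e-01,  1.53614853e+00,  2.52069333e-05,
        1.34804453e+00, -2.02831931e-01]), 'joint_velocities': array([ 0.000807  , -0.00077423,  0.00142795,  0.00048959,  0.00065852,
       -0.00283362]), 'effort': array([-2.87650928e-04, -4.46027792e+01, -2.90575916e+01, -1.49115381e-04,
        1.16728645e-02, -2.98017858e-05]), 'position': array([ 0.15819032, -0.52619375,  0.24747201]), 'tcp_rot': array([ 2.06562671,  0.3054909 , -2.06534984]), 'ft_force': array([-0.03436839,  0.12310198, -0.4599693 ]), 'torque': array([-0.01893042,  0.03319248, -0.03363059]), 'width': 1.0023638151358347}
scene {'intrinsics': array([[386.99747026,   0.        , 279.85791538],
       [  0.        , 386.99747026, 202.96244762],
       [  0.        ,   0.        ,   1.        ]]), 'k1': 0.000597492746332778, 'extrinsics': array([[ 0.31988561,  0.64145187, -0.69728954,  1.29258315],
       [ 0.94741397, -0.20961491,  0.24180231, -0.26828964],
       [ 0.00894226, -0.73797093, -0.67477326,  0.80974791],
       [ 0.        ,  0.        ,  0.   
[... 247 characters left out ...]
-0.87476149, -0.31639247,  0.36699882,  0.04701244],
       [-0.48449848,  0.58255424, -0.65260384,  0.85170659],
       [-0.00731778, -0.74868308, -0.66288769,  1.00767874],
       [ 0.        ,  0.        ,  0.        ,  1.        ]])}
wrist {'intrinsics': array([[327.38479904,   0.        , 277.94580927],
       [  0.        , 327.38479904, 209.38341969],
       [  0.        ,   0.        ,   1.        ]]), 'k1': -0.0428074135426302, 'extrinsics': array([[ 0.2884363 , -0.90940163, -0.29965511,  0.23463625],
       [-0.95749668, -0.2746478 , -0.08814014, -0.50303955],
       [-0.00214483,  0.31234159, -0.94996744,  0.37517729],
       [ 0.        ,  0.        ,  0.        ,  1.        ]])}
```

View pics/scene0.png

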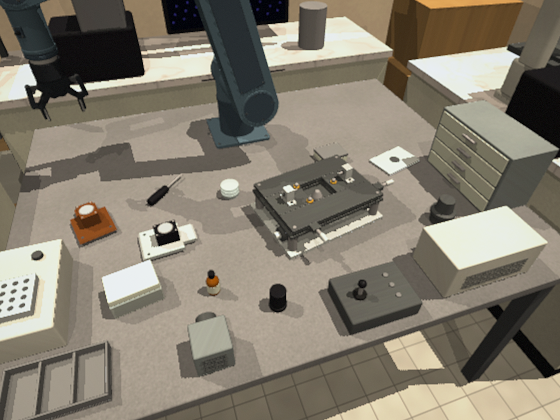

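View pics/side0.png

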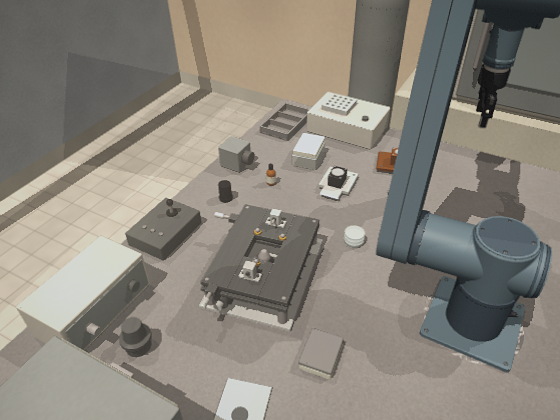

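The candidates for the holder are the silver plate with the black chamber (scene 167,238), its brown look-alike (93,222), and the bare plates at (395,160) and around (330,155). I choose (167,238) and will check it, along with the stage, in close crops.

Run:
```python
import cv2,numpy as np
s=cv2.imread("pics/scene0.png");d=cv2.imread("pics/side0.png")
f=lambda im,x,y,w,h:cv2.resize(im[y:y+h,x:x+w],(400,300),interpolation=cv2.INTER_CUBIC)
a=np.vstack([np.hstack([f(s,125,205,80,60),f(s,245,140,148,111)]),np.hstack([f(d,305,157,67,50),f(d,200,200,130,98)])])
cv2.imwrite("pics/crop1.png",a)
```

```text
(no output)
```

View pics/crop1.png

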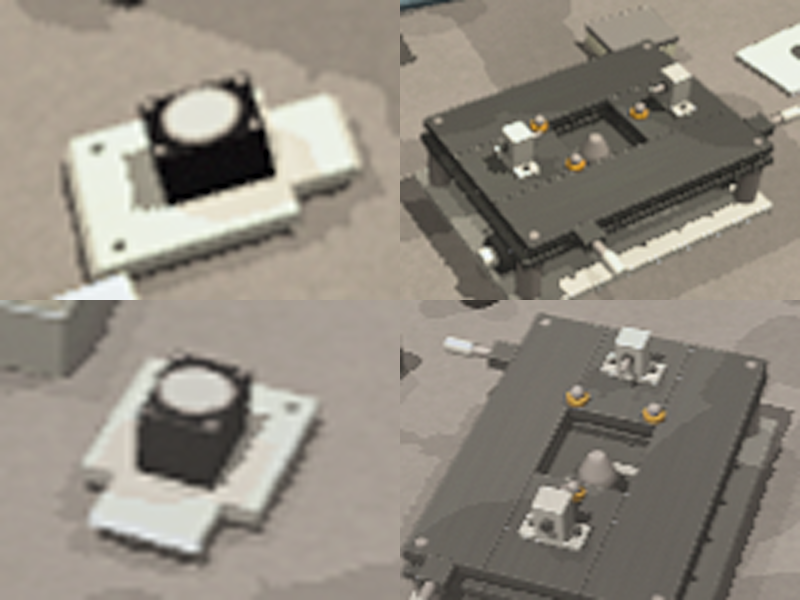

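The silver holder is confirmed, with its narrow end towards the stage side. On the stage, the two-ball end is nearer the holder and the single ball is at the far end, beside the far plunger.

```bash
cat > h.py <<'E'
from rig import r,cams
import cv2,numpy as np
from scipy.spatial.transform import Rotation as R
np.set_printoptions(precision=4,suppress=True)
def ray(m,p):
    K=m["intrinsics"];d=np.array([(p[0]-K[0,2])/K[0,0],(p[1]-K[1,2])/K[1,1]])
    u=d.copy()
    for _ in range(20): u=d/(1+m["k1"]*(u@u))
    T=m["extrinsics"];v=T[:3,:3]@np.r_[u,1];return T[:3,3],v/np.linalg.norm(v)
def plane(m,p,z):
    o,v=ray(m,p);return o+v*(z-o[2])/v[2]
def tri(obs):
    A=np.zeros((3,3));b=np.zeros(3);L=[ray(m,p) for m,p in obs]
    for o,v in L:
        P=np.eye(3)-np.outer(v,v);A+=P;b+=P@o
    x=np.linalg.solve(A,b)
    return x,max(np.linalg.norm((np.eye(3)-np.outer(v,v))@(x-o)) for o,v in L)
def move(pos,yaw=None,jaw=None):
    """row values: target TCP pos; jaw = world angle of tool y; tool pointing down"""
    s=r.read_state();Rt=R.from_rotvec(s["tcp_rot"]);M=Rt.as_matrix()
    sh=M.T@(np.array(pos)-s["position"])/0.6
    x=np.array([0,0,-1.]);a=np.arctan2(M[1,1],M[0,1]) if jaw is None else jaw
    y=np.array([np.cos(a),np.sin(a),0]);T=np.c_[x,y,np.cross(x,y)]
    rv=R.from_matrix(M.T@T).as_rotvec()/(np.pi/4)
    print("shift",sh.round(4),"turn",rv.round(4),"jaw now",np.arctan2(M[1,1],M[0,1]))
E
python3 - <<'E'
from h import *
S=cams.camera_model("scene");D=cams.camera_model("side")
for n,a,b in[("disc",(165.4,227.6),(338,172.1)),("A",(296.8,185.1),(282.2,236.4)),("B",(309.8,199.2),(257.5,231.5)),("single",(333.1,180.7),(257.5,261.8))]:
    print(n,*tri([(S,a),(D,b)]))
h=tri([(S,(165.4,227.6)),(D,(338,172.1))])[0]
# holder long axis: narrow end tip corners & wide end corners in scene crop /5
f=lambda x,y:plane(S,(125+x/5,205+y/5),.019)
for q in[(70,140),(95,270),(325,95),(362,165),(298,210)]: print(f(*q))
print(R.from_rotvec(r.read_state()["tcp_rot"]).as_matrix())
W=cams.camera_model("wrist");s=r.read_state();M=R.from_rotvec(s["tcp_rot"]).as_matrix()
print("cam in tool",M.T@(W["extrinsics"][:3,3]-s["position"]), "fwd",M.T@W["extrinsics"][:3,2])
E
```

```text
disc [ 0.5093 -0.3235  0.0564] 0.0020123609505843135
A [0.5018 0.0555 0.1006] 0.001197294783404712
B [0.5691 0.0691 0.0994] 0.000575681322488522
single [0.5135 0.1632 0.099 ] 0.002026652262528321
[ 0.4711 -0.3966  0.019 ]
[ 0.5704 -0.3903  0.019 ]
[ 0.4801 -0.2568  0.019 ]
[ 0.5402 -0.246   0.019 ]
[ 0.562  -0.2841  0.019 ]
[[-0.0001  0.2877 -0.9577]
 [ 0.0014 -0.9577 -0.2877]
 [-1.     -0.0014 -0.0003]]
cam in tool [-0.1276 -0.0005 -0.0799] fwd [ 0.9498 -0.0002  0.3127]
```

```bash
python3 -c "
from h import *
move([.509,-.323,.24],jaw=0.09)"
```

```text
shift [ 0.0132 -0.1564 -0.6574] turn [-1.743  -0.0016  0.0012] jaw now -1.2789844430179769
```

Emit:
drive_tool(
  plan=[
    {"ax": -0.9,"x": 0.013,"y": -0.156,"z": -0.657,"claw": 1},
    {"ax": -0.9,"x": 0.013,"y": -0.156,"z": -0.657,"claw": 1},
    {"ax": -0.9,"x": 0.013,"y": -0.156,"z": -0.657,"claw": 1},
    {"ax": -0.9,"x": 0.013,"y": -0.156,"z": -0.657,"claw": 1},
    {"ax": -0.9,"x": 0.013,"y": -0.156,"z": -0.657,"claw": 1},
    {"ax": -0.9,"x": 0.013,"y": -0.156,"z": -0.657,"claw": 1},
    {"ax": -0.9,"x": 0.013,"y": -0.156,"z": -0.657,"claw": 1},
    {"ax": -0.9,"x": 0.013,"y": -0.156,"z": -0.657,"claw": 1},
  ],
)

```text
$.plan[0]: bad value
```

```bash
python3 -c "
from h import *
move([.509,-.323,.24],jaw=0.09)"
```

```text
shift [ 0.0132 -0.1564 -0.6574] turn [-1.743  -0.0016  0.0012] jaw now -1.2789844430179769
```

Emit:
drive_tool(
  plan=[
    {"ax": -0.9,"ay": 0,"az": 0,"x": 0.013,"y": -0.156,"z": -0.657,"claw": 1},
    {"ax": -0.9,"ay": 0,"az": 0,"x": 0.013,"y": -0.156,"z": -0.657,"claw": 1},
    {"ax": -0.9,"ay": 0,"az": 0,"x": 0.013,"y": -0.156,"z": -0.657,"claw": 1},
    {"ax": -0.9,"ay": 0,"az": 0,"x": 0.013,"y": -0.156,"z": -0.657,"claw": 1},
    {"ax": -0.9,"ay": 0,"az": 0,"x": 0.013,"y": -0.156,"z": -0.657,"claw": 1},
    {"ax": -0.9,"ay": 0,"az": 0,"x": 0.013,"y": -0.156,"z": -0.657,"claw": 1},
    {"ax": -0.9,"ay": 0,"az": 0,"x": 0.013,"y": -0.156,"z": -0.657,"claw": 1},
    {"ax": -0.9,"ay": 0,"az": 0,"x": 0.013,"y": -0.156,"z": -0.657,"claw": 1},
  ],
)

```text
clock: 0.95
position: [0.5058, -0.3249, 0.2403]
tcp_rot: [1.617, 0.882, -1.617]
ft_force: [0.6, -1.6, 1.0]
width: 1.003
```

```bash
python3 -c "
from h import *
move([.509,-.323,.24],jaw=0.09)"
```

```text
shift [ 0.0005  0.0028 -0.0055] turn [-0.843  -0.0001  0.0005] jaw now -0.572082161903296
```

Emit:
drive_tool(
  plan=[
    {"ax": -0.843,"ay": 0,"az": 0,"x": 0,"y": 0,"z": 0,"claw": 1},
    {"ax": -0.843,"ay": 0,"az": 0,"x": 0,"y": 0,"z": 0,"claw": 1},
    {"ax": -0.843,"ay": 0,"az": 0,"x": 0,"y": 0,"z": 0,"claw": 1},
    {"ax": -0.843,"ay": 0,"az": 0,"x": 0,"y": 0,"z": 0,"claw": 1},
    {"ax": -0.843,"ay": 0,"az": 0,"x": 0,"y": 0,"z": 0,"claw": 1},
    {"ax": -0.843,"ay": 0,"az": 0,"x": 0,"y": 0,"z": 0,"claw": 1},
    {"ax": -0.843,"ay": 0,"az": 0,"x": 0,"y": 0,"z": 0,"claw": 1},
  ],
)

```text
clock: 1.65
position: [0.5042, -0.3262, 0.2404]
tcp_rot: [1.144, 1.25, -1.144]
ft_force: [0.1, 0.6, 0.7]
width: 0.998
```

Run:
```python
from h import *
import pickle
m=cams.camera_model("wrist");im=cams.snapshot("wrist")
pickle.dump((m,im),open("w1.pkl","wb"));cv2.imwrite("pics/w1.png",im);print(r.read_state()["position"],m["extrinsics"])
```

```text
[ 0.5042 -0.3263  0.2404] [[ 0.9961  0.0847  0.0264  0.497 ]
 [ 0.0887 -0.9466 -0.31   -0.2461]
 [-0.0013  0.3111 -0.9504  0.368 ]
 [ 0.      0.      0.      1.    ]]
```

View pics/w1.png

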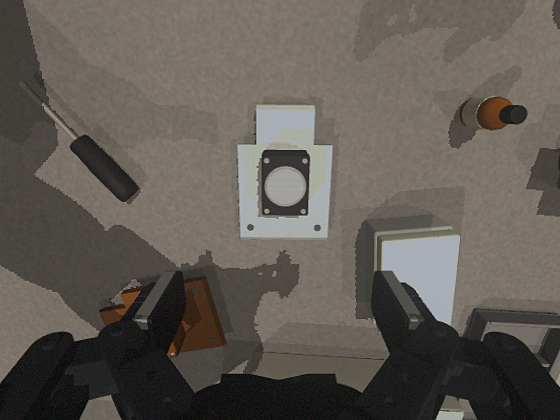

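The wrist view shows the holder upright at image centre: disc at (285,186), narrow end up, chamber corners about (262,150) to (310,217). The brown look-alike is at lower left and the slide box at (418,275), both clear of the grasp.

Run:
```python
from h import *
import pickle
m,im=pickle.load(open("w1.pkl","rb"));g=cv2.cvtColor(im,cv2.COLOR_BGR2GRAY)
S=cams.camera_model("scene");D=cams.camera_model("side")
def disc(g,c,w,t):
    x,y=c;sub=g[y-w:y+w,x-w:x+w];n,l,st,ce=cv2.connectedComponentsWithStats((sub>t).astype(np.uint8))
    k=l[w,w];return ce[k]+[x-w,y-w],st[k]
wd,st=disc(g,(285,186),24,130);print(wd,st)
P=plane(m,wd,.059);print("disc@.059",P)
for nm,c in(("scene",(165,228)),("side",(338,172))):
    gi=cv2.cvtColor(cv2.imread(f"pics/{nm}0.png"),cv2.COLOR_BGR2GRAY);p,st=disc(gi,c,10,130);print(nm,p,st)
    M=S if nm=="scene" else D;print(tri([(m,wd),(M,p)]), plane(M,p,.059))
# edges subpixel
def edge(rows,cols,hor,sgn):
    pts=[]
    G=cv2.GaussianBlur(g,(3,3),0).astype(float)
    for i in rows:
        l=(G[i,cols[0]:cols[1]] if hor else G[cols[0]:cols[1],i]);d=sgn*np.diff(l);k=d.argmax()
        w=d[max(k-1,0):k+2].clip(0);kk=(w*np.arange(max(k-1,0),max(k-1,0)+len(w))).sum()/w.sum()+.5+cols[0]
        pts.append((kk,i) if hor else (i,kk))
    return np.float32(pts)
def fit(pts,z):
    q=np.array([plane(m,p,z)[:2] for p in pts],np.float32)
    vx,vy,x0,y0=cv2.fitLine(q,cv2.DIST_HUBER,0,.0005,.0005).ravel();
    return np.array([x0,y0]).round(4),np.degrees(np.arctan2(vy,vx))%180
print("plate L",fit(edge(range(155,230),(228,250),1,1),.014))
print("plate R",fit(edge(range(155,230),(322,342),1,-1),.014))
print("cham L",fit(edge(range(160,205),(254,268),1,-1),.059))
print("cham R",fit(edge(range(160,205),(303,318),1,1),.059))
print("narrow end",fit(edge(range(262,310),(98,112),0,1),.019))
print("wide end",fit(edge(range(256,312),(230,245),0,-1),.019))
print("narrow L",fit(edge(range(112,138),(248,264),1,1),.019),"R",fit(edge(range(112,138),(308,322),1,-1),.019))
```

```text
[284.8487 185.8694] [   4    4   41   40 1256]
disc@.059 [ 0.5101 -0.3224  0.059 ]
scene [163.912  224.3194] [  0   0  20  15 216]
(array([ 0.5095, -0.3221,  0.0669]), np.float64(0.001653898699552207)) [ 0.5005 -0.3243  0.059 ]
side [336.7608 167.6077] [  0   0  20  14 209]
(array([ 0.5099, -0.3169,  0.08  ]), np.float64(0.0007181701127205063)) [ 0.521 -0.343  0.059]
plate L (array([ 0.461, -0.344], dtype=float32), np.float32(94.63778))
plate R (array([ 0.563 , -0.3419], dtype=float32), np.float32(94.63396))
cham L (array([ 0.4834, -0.3169], dtype=float32), np.float32(95.48158))
cham R (array([ 0.5328, -0.3173], dtype=float32), np.float32(94.51935))
narrow end (array([ 0.5027, -0.2474], dtype=float32), np.float32(4.73959))
wide end (array([ 0.5149, -0.393 ], dtype=float32), np.float32(4.12308))
narrow L (array([ 0.4756, -0.2697], dtype=float32), np.float32(94.361115)) R (array([ 0.5356, -0.2622], dtype=float32), np.float32(94.39943))
```

```bash
python3 -c "
from h import *
print(r.read_state()['ft_force'],r.read_state()['position'])
move([.5098,-.322,.12],jaw=0.080)"
```

```text
[0.3615 0.5049 0.3507] [ 0.5042 -0.3263  0.2404]
shift [ 0.2007  0.0099 -0.0062] turn [ 0.0104 -0.0005  0.0003] jaw now 0.08820725681832842
```

Emit:
drive_tool(
  plan=[
    {"ax": 0.01,"ay": 0,"az": 0,"x": 0.07,"y": 0.0099,"z": -0.0062,"claw": 1},
    {"ax": 0.01,"ay": 0,"az": 0,"x": 0.14,"y": 0.0099,"z": -0.0062,"claw": 1},
    {"ax": 0.01,"ay": 0,"az": 0,"x": 0.2,"y": 0.0099,"z": -0.0062,"claw": 1},
    {"ax": 0.01,"ay": 0,"az": 0,"x": 0.2,"y": 0.0099,"z": -0.0062,"claw": 1},
    {"ax": 0.01,"ay": 0,"az": 0,"x": 0.2,"y": 0.0099,"z": -0.0062,"claw": 1},
  ],
)

```text
clock: 2.2
position: [0.5099, -0.3222, 0.1209]
tcp_rot: [1.149, 1.248, -1.149]
ft_force: [-0.6, 0.0, 1.1]
width: 1.003
```

```bash
python3 -c "
from h import *
print(r.read_state()['ft_force'],r.read_state()['position'])
move([.5098,-.322,.046],jaw=0.080)
cv2.imwrite('pics/w2.png',cams.snapshot('wrist'))"
```

```text
[-0.5538  0.0122  1.0611] [ 0.5099 -0.3222  0.1209]
shift [ 0.1248 -0.0001 -0.0002] turn [ 0.0017 -0.0009  0.0008] jaw now 0.08131621443828685
```

View pics/w2.png

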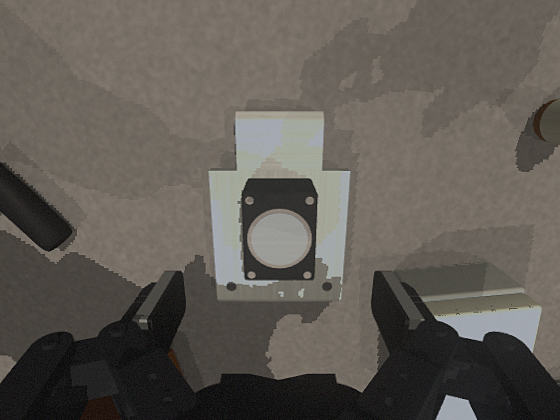

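The holder is centred between the fingers: disc at (280,238), finger inner faces at 185 and 373. I'll descend and grip.

Emit:
drive_tool(
  plan=[
    {"ax": 0,"ay": 0,"az": 0,"x": 0.05,"y": 0,"z": 0,"claw": 1},
    {"ax": 0,"ay": 0,"az": 0,"x": 0.1,"y": 0,"z": 0,"claw": 1},
    {"ax": 0,"ay": 0,"az": 0,"x": 0.124,"y": 0,"z": 0,"claw": 1},
    {"ax": 0,"ay": 0,"az": 0,"x": 0.124,"y": 0,"z": 0,"claw": -1},
    {"ax": 0,"ay": 0,"az": 0,"x": 0.124,"y": 0,"z": 0,"claw": -1},
    {"ax": 0,"ay": 0,"az": 0,"x": 0.124,"y": 0,"z": 0,"claw": -1},
    {"ax": 0,"ay": 0,"az": 0,"x": 0.124,"y": 0,"z": 0,"claw": -1},
    {"ax": 0,"ay": 0,"az": 0,"x": 0.124,"y": 0,"z": 0,"claw": -1},
  ],
  squeeze=60,
)

```text
clock: 3.05
position: [0.5112, -0.3233, 0.0486]
tcp_rot: [1.148, 1.242, -1.148]
ft_force: [0.1, 0.6, 6.7]
width: 0.53
```

Emit:
drive_tool(
  plan=[
    {"ax": 0,"ay": 0,"az": 0,"x": 0,"y": 0,"z": 0,"claw": -1},
    {"ax": 0,"ay": 0,"az": 0,"x": -0.01,"y": 0,"z": 0,"claw": -1},
    {"ax": 0,"ay": 0,"az": 0,"x": -0.06,"y": 0,"z": 0,"claw": -1},
    {"ax": 0,"ay": 0,"az": 0,"x": -0.13,"y": 0,"z": 0,"claw": -1},
    {"ax": 0,"ay": 0,"az": 0,"x": -0.2,"y": 0,"z": 0,"claw": -1},
    {"ax": 0,"ay": 0,"az": 0,"x": -0.28,"y": 0,"z": 0,"claw": -1},
    {"ax": 0,"ay": 0,"az": 0,"x": -0.34,"y": 0,"z": 0,"claw": -1},
    {"ax": 0,"ay": 0,"az": 0,"x": -0.34,"y": 0,"z": 0,"claw": -1},
  ],
)

```text
clock: 3.85
position: [0.5119, -0.3238, 0.257]
tcp_rot: [1.146, 1.235, -1.146]
ft_force: [1.0, -0.3, -4.2]
width: 0.531
```

Run:
```python
from h import *
s=r.read_state();print(s['ft_force'],s['torque'],s['width'],s['position'])
# hover: pull back in -y of stage so the wrist camera sees the stage
move([.54,-.02,.265],jaw=0.2)
move([.525,.111,.265],jaw=0.2)
```

```text
[ 1.0087 -0.3119 -4.2415] [-0.0299 -0.0305 -0.0419] 0.5307305635303206 [ 0.5119 -0.3238  0.257 ]
shift [-0.0169  0.0884 -0.5006] turn [-0.1499  0.0114 -0.0094] jaw now 0.08226610133993287
shift [-0.0189  0.0814 -0.7202] turn [-0.1499  0.0114 -0.0094] jaw now 0.08226610133993287
```

Run:
```python
from h import *
move([.545,-.055,.36],jaw=0.2)
```

```text
shift [-0.1747  0.0931 -0.4404] turn [-0.1499  0.0114 -0.0094] jaw now 0.08226610133993287
```

Emit:
drive_tool(
  plan=[
    {"ax": -0.15,"ay": 0.011,"az": -0.009,"x": -0.175,"y": 0.093,"z": -0.06,"claw": -1},
    {"ax": -0.15,"ay": 0.011,"az": -0.009,"x": -0.175,"y": 0.093,"z": -0.12,"claw": -1},
    {"ax": -0.15,"ay": 0.011,"az": -0.009,"x": -0.175,"y": 0.093,"z": -0.2,"claw": -1},
    {"ax": -0.15,"ay": 0.011,"az": -0.009,"x": -0.175,"y": 0.093,"z": -0.27,"claw": -1},
    {"ax": -0.15,"ay": 0.011,"az": -0.009,"x": -0.175,"y": 0.093,"z": -0.34,"claw": -1},
    {"ax": -0.15,"ay": 0.011,"az": -0.009,"x": -0.175,"y": 0.093,"z": -0.4,"claw": -1},
    {"ax": -0.15,"ay": 0.011,"az": -0.009,"x": -0.175,"y": 0.093,"z": -0.44,"claw": -1},
    {"ax": -0.15,"ay": 0.011,"az": -0.009,"x": -0.175,"y": 0.093,"z": -0.44,"claw": -1},
  ],
)

```text
clock: 4.65
position: [0.5426, -0.0503, 0.3538]
tcp_rot: [1.06, 1.314, -1.059]
ft_force: [-0.7, -0.5, -3.9]
width: 0.53
```

Run:
```python
from h import *
import pickle
move([.545,-.055,.36],jaw=0.2)
m=cams.camera_model("wrist");im=cams.snapshot("wrist")
pickle.dump((m,im),open("w3.pkl","wb"));cv2.imwrite("pics/w3.png",im)
move([.525,.055,.36],jaw=0.2)
```

```text
shift [-0.0104  0.0023  0.0084] turn [ 0.006  -0.0152  0.0112] jaw now 0.2047393604156102
shift [-0.0086  0.0067 -0.1814] turn [ 0.004  -0.0132  0.0114] jaw now 0.20322095330273635
```

View pics/w3.png

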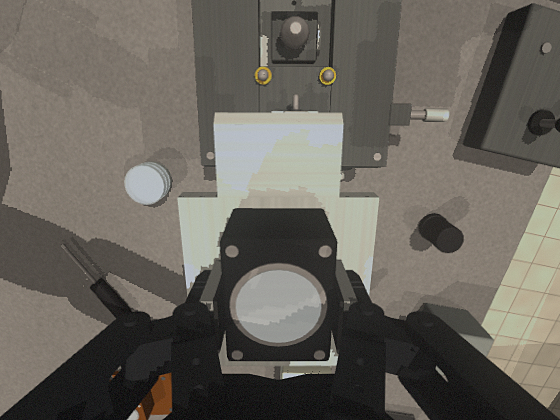

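The pair balls are at (263,76) and (329,75), with the near plunger's nose at (296,102). Next I'll look at the single-ball end.

Emit:
drive_tool(
  plan=[
    {"ax": 0.004,"ay": -0.008,"az": 0.007,"x": -0.009,"y": 0.007,"z": -0.06,"claw": -1},
    {"ax": 0.004,"ay": -0.008,"az": 0.007,"x": -0.009,"y": 0.007,"z": -0.13,"claw": -1},
    {"ax": 0.004,"ay": -0.008,"az": 0.007,"x": -0.009,"y": 0.007,"z": -0.18,"claw": -1},
    {"ax": 0.004,"ay": -0.008,"az": 0.007,"x": -0.009,"y": 0.007,"z": -0.18,"claw": -1},
    {"ax": 0.004,"ay": -0.008,"az": 0.007,"x": -0.009,"y": 0.007,"z": -0.18,"claw": -1},
    {"ax": 0.004,"ay": -0.008,"az": 0.007,"x": -0.009,"y": 0.007,"z": -0.18,"claw": -1},
  ],
)

```text
clock: 5.3
position: [0.5268, 0.0509, 0.3607]
tcp_rot: [1.064, 1.299, -1.065]
ft_force: [0.9, 0.6, -4.8]
width: 0.529
```

Run:
```python
from h import *
import pickle
move([.525,.055,.36],jaw=0.2)
m=cams.camera_model("wrist");im=cams.snapshot("wrist")
pickle.dump((m,im),open("w4.pkl","wb"));cv2.imwrite("pics/w4.png",im[:300])
```

```text
shift [ 0.0012 -0.0016 -0.0073] turn [-0.006  -0.0031  0.0032] jaw now 0.19532754475583758
```

View pics/w4.png

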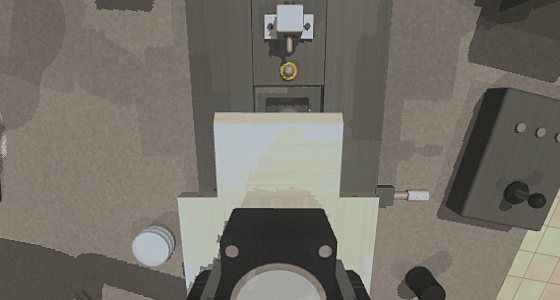

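Run:
```python
from h import *
import pickle
def ring(im,c,w=14):
    x,y=c;s=im[max(y-w,0):y+w,x-w:x+w];h=cv2.cvtColor(s,cv2.COLOR_BGR2HSV)
    k=((h[...,1]>110)&(h[...,2]>70)&(h[...,0]>10)&(h[...,0]<40)).astype(np.uint8)
    p=cv2.findNonZero(k);(cx,cy),rad=cv2.minEnclosingCircle(p)
    return np.array([cx+x-w,cy+max(y-w,0)]),rad
m3,i3=pickle.load(open("w3.pkl","rb"));m4,i4=pickle.load(open("w4.pkl","rb"))
S=cams.camera_model("scene");D=cams.camera_model("side");s0=cv2.imread("pics/scene0.png");d0=cv2.imread("pics/side0.png")
names=[("A",m3,i3,(263,76),(297,185),(282,236)),("B",m3,i3,(329,75),(310,199),(257,231)),("1",m4,i4,(289,71),(333,181),None)]
px={}
for n,m,i,c,cs,cd in names:
    p,rad=ring(i,c);px[n]=(m,p);ps,_=ring(s0,cs,8)
    print(n,p,rad,tri([(m,p),(S,ps)]),tri([(m,p),(D,ring(d0,cd,8)[0])]) if cd else "")
for z in(.09,.1):
    A,B,C=[plane(*px[n],z)[:2] for n in "AB1"];M=(A+B)/2;y=(C-M);L=np.linalg.norm(y);u=y/L
    print(z,A,B,C,"AB",np.linalg.norm(B-A),"L",L,"yaw y",np.arctan2(-u[0],u[1]),"yaw AB",np.arctan2(*(B-A)[::-1]),"centre",M+u*(.05+(L-.105)/2))
# holder in hand (in w4): edges
g=cv2.GaussianBlur(cv2.cvtColor(i4,cv2.COLOR_BGR2GRAY),(3,3),0).astype(float)
s=r.read_state();Mt=R.from_rotvec(s["tcp_rot"]).as_matrix();print("tcp",s["position"])
def lx(row,a,b,sg):return a+(sg*np.diff(g[row,a:b])).argmax()+.5
def ly(col,a,b,sg):return a+(sg*np.diff(g[a:b,col])).argmax()+.5
zp=s["position"][2]-.0475
def tl(p,dz):return (Mt.T@(plane(m4,p,zp+dz)-s["position"]))*1000
for nm,p,dz in[("narrow L top",(lx(135,205,225,1),135),.019),("narrow L bot",(lx(180,205,225,1),180),.019),("narrow R top",(lx(135,333,352,-1),135),.019),("narrow R bot",(lx(180,330,350,-1),180),.019),("tipL",(235,ly(235,105,130,1)),.014),("tipR",(325,ly(325,105,130,1)),.014),("stepL",(195,ly(195,188,206,1)),.019),("stepR",(365,ly(365,188,206,1)),.019)]:print(nm,p,tl(p,dz).round(1))
```

```text
A [262.6486  75.1622] 8.940655708312988 (array([0.5001, 0.0556, 0.0951]), np.float64(0.0005629266429012023)) (array([0.5007, 0.056 , 0.0983]), np.float64(0.0002156995279689973))
B [327.   75.5] 9.013978004455566 (array([0.5696, 0.0695, 0.0966]), np.float64(0.0007095761513813924)) (array([0.5695, 0.0699, 0.1002]), np.float64(6.63515114381088e-05))
1 [288.3571  70.5   ] 8.820878028869629 (array([0.5143, 0.1655, 0.0968]), np.float64(0.0006712428860378134)) 
0.09 [0.5    0.0565] [0.5706 0.071 ] [0.5146 0.1668] AB 0.07208444745063253 L 0.10508673272666669 yaw y 0.197932901103505 yaw AB 0.2015217173166586 centre [0.5254 0.1128]
0.1 [0.5007 0.0558] [0.5695 0.0698] [0.5145 0.1658] AB 0.07024725588149938 L 0.10505955157406897 yaw y 0.19684112729050846 yaw AB 0.20152171731665877 centre [0.5253 0.1119]
tcp [0.5268 0.0508 0.3608]
narrow L top (np.float64(213.5), 135) [ 28.7 -30.6 -66.1]
narrow L bot (np.float64(215.5), 180) [ 28.7 -30.8 -44.5]
narrow R top (np.float64(342.5), 135) [ 28.6  29.9 -66.2]
narrow R bot (np.float64(339.5), 180) [ 28.5  29.7 -44.6]
tipL (235, np.float64(111.5)) [ 33.7 -20.7 -76.5]
tipR (325, np.float64(112.5)) [ 33.6  21.9 -76.1]
stepL (195, np.float64(196.5)) [ 28.7 -41.6 -36.1]
stepR (365, np.float64(196.5)) [ 28.5  42.9 -36.3]
```

Run:
```python
from h import *
move([.526,.111,.20],jaw=0.199)
```

```text
shift [ 0.2683  0.0187 -0.098 ] turn [-0.0051 -0.0032  0.0029] jaw now 0.19498393248790877
```

Emit:
drive_tool(
  plan=[
    {"ax": -0.005,"ay": -0.003,"az": 0.003,"x": 0,"y": 0.019,"z": -0.05,"claw": -1},
    {"ax": -0.005,"ay": -0.003,"az": 0.003,"x": 0,"y": 0.019,"z": -0.098,"claw": -1},
    {"ax": -0.005,"ay": -0.003,"az": 0.003,"x": 0.07,"y": 0.019,"z": -0.098,"claw": -1},
    {"ax": -0.005,"ay": -0.003,"az": 0.003,"x": 0.14,"y": 0.019,"z": -0.098,"claw": -1},
    {"ax": -0.005,"ay": -0.003,"az": 0.003,"x": 0.2,"y": 0.019,"z": -0.098,"claw": -1},
    {"ax": -0.005,"ay": -0.003,"az": 0.003,"x": 0.245,"y": 0.019,"z": -0.098,"claw": -1},
    {"ax": -0.005,"ay": -0.003,"az": 0.003,"x": 0.268,"y": 0.019,"z": -0.098,"claw": -1},
    {"ax": -0.005,"ay": -0.003,"az": 0.003,"x": 0.268,"y": 0.019,"z": -0.098,"claw": -1},
  ],
)

```text
clock: 6.15
position: [0.5247, 0.1112, 0.1981]
tcp_rot: [1.06, 1.301, -1.064]
ft_force: [-0.8, -0.9, -4.1]
width: 0.526
```

Emit:
drive_tool(
  plan=[
    {"ax": 0,"ay": 0,"az": 0,"x": 0,"y": 0,"z": 0,"claw": -1},
    {"ax": 0,"ay": 0,"az": 0,"x": 0,"y": 0,"z": 0,"claw": -1},
  ],
)

```text
clock: 6.35
position: [0.5272, 0.112, 0.2022]
tcp_rot: [1.063, 1.295, -1.058]
ft_force: [-0.4, 0.5, -3.5]
width: 0.521
```

Run:
```python
from h import *
s=r.read_state();print(s['position'],s['ft_force'])
move([.526,.111,.184],jaw=0.199)
im=cams.snapshot("scene");d=cams.snapshot("side")
f=lambda im,x,y,w,h:cv2.resize(im[y:y+h,x:x+w],(400,300),interpolation=cv2.INTER_CUBIC)
cv2.imwrite("pics/c5.png",np.hstack([f(im,245,110,160,120),f(d,190,180,160,120)]))
```

```text
[0.5272 0.112  0.2022] [-0.3723  0.5388 -3.4904]
shift [ 0.0303 -0.0023  0.0012] turn [ 0.001   0.0003 -0.0047] jaw now 0.19982099381830687
```

View pics/c5.png

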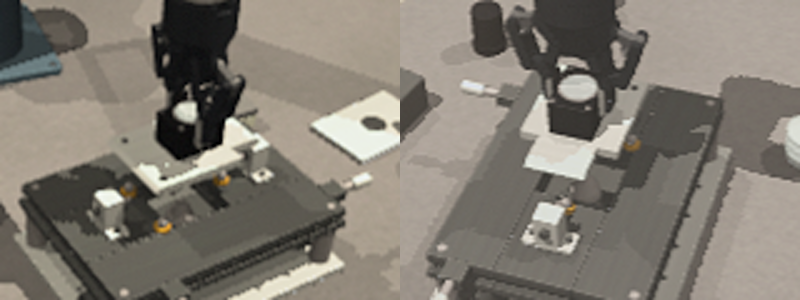

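The holder is over the stage with the narrow end towards the single ball. I'll go down slowly from here.

Emit:
drive_tool(
  plan=[
    {"ax": 0,"ay": 0,"az": 0,"x": 0.01,"y": -0.001,"z": 0.001,"claw": -1},
    {"ax": 0,"ay": 0,"az": 0,"x": 0.02,"y": -0.001,"z": 0.001,"claw": -1},
    {"ax": 0,"ay": 0,"az": 0,"x": 0.03,"y": -0.001,"z": 0.001,"claw": -1},
    {"ax": 0,"ay": 0,"az": 0,"x": 0.03,"y": -0.001,"z": 0.001,"claw": -1},
    {"ax": 0,"ay": 0,"az": 0,"x": 0.03,"y": -0.001,"z": 0.001,"claw": -1},
  ],
)

```text
clock: 6.95
position: [0.5254, 0.1119, 0.1825]
tcp_rot: [1.061, 1.298, -1.059]
ft_force: [0.6, 0.3, -4.3]
width: 0.527
```

Emit:
drive_tool(
  plan=[
    {"ax": 0,"ay": 0,"az": 0,"x": 0,"y": 0,"z": 0,"claw": -1},
    {"ax": 0,"ay": 0,"az": 0,"x": 0,"y": 0,"z": 0,"claw": -1},
  ],
)

```text
clock: 7.15
position: [0.5258, 0.1119, 0.1831]
tcp_rot: [1.061, 1.297, -1.059]
ft_force: [-0.5, 0.5, -4.6]
width: 0.53
```

Emit:
drive_tool(
  plan=[
    {"ax": 0,"ay": 0,"az": 0,"x": 0,"y": 0,"z": 0,"claw": -1},
    {"ax": 0,"ay": 0,"az": 0,"x": 0,"y": 0,"z": 0,"claw": -1},
  ],
)

```text
clock: 7.35
position: [0.5256, 0.1119, 0.1831]
tcp_rot: [1.061, 1.297, -1.059]
ft_force: [0.3, 0.5, -4.5]
width: 0.524
```

Run:
```python
from h import *
for i in range(3):
    s=r.read_state();print(s['position'],s['ft_force'],s['torque'],s['width']);cams.snapshot("side")
move([.526,.111,.172],jaw=0.199)
```

```text
[0.5256 0.1119 0.1831] [ 0.2813  0.4634 -4.4656] [ 0.0298 -0.004   0.008 ] 0.5240328732390934
[0.5257 0.1118 0.183 ] [-0.0551  1.0151 -3.3127] [0.0103 0.0031 0.0107] 0.5291050040540428
[0.5256 0.1118 0.183 ] [-0.4582 -0.0281 -3.9733] [ 0.0402 -0.003  -0.0077] 0.5261569101973166
shift [0.0183 0.0004 0.0015] turn [ 0.0021 -0.0005 -0.0018] jaw now 0.200649796906823
```

Emit:
drive_tool(
  plan=[
    {"ax": 0,"ay": 0,"az": 0,"x": 0.002,"y": 0.0003,"z": 0.0013,"claw": -1},
    {"ax": 0,"ay": 0,"az": 0,"x": 0.004,"y": 0.0003,"z": 0.0013,"claw": -1},
    {"ax": 0,"ay": 0,"az": 0,"x": 0.006,"y": 0.0003,"z": 0.0013,"claw": -1},
    {"ax": 0,"ay": 0,"az": 0,"x": 0.008,"y": 0.0003,"z": 0.0013,"claw": -1},
    {"ax": 0,"ay": 0,"az": 0,"x": 0.01,"y": 0.0003,"z": 0.0013,"claw": -1},
    {"ax": 0,"ay": 0,"az": 0,"x": 0.012,"y": 0.0003,"z": 0.0013,"claw": -1},
    {"ax": 0,"ay": 0,"az": 0,"x": 0.014,"y": 0.0003,"z": 0.0013,"claw": -1},
  ],
)

```text
clock: 8.2
position: [0.5259, 0.1111, 0.1744]
tcp_rot: [1.061, 1.297, -1.059]
ft_force: [-0.1, 0.2, -5.1]
width: 0.527
```

Emit:
drive_tool(
  plan=[
    {"ax": 0,"ay": 0,"az": 0,"x": 0.0017,"y": 0,"z": 0,"claw": -1},
    {"ax": 0,"ay": 0,"az": 0,"x": 0.0034,"y": 0,"z": 0,"claw": -1},
    {"ax": 0,"ay": 0,"az": 0,"x": 0.005,"y": 0,"z": 0,"claw": -1},
    {"ax": 0,"ay": 0,"az": 0,"x": 0.005,"y": 0,"z": 0,"claw": -1},
  ],
)

```text
clock: 8.6
position: [0.5258, 0.1111, 0.1713]
tcp_rot: [1.061, 1.297, -1.059]
ft_force: [-0.4, 0.2, -4.2]
width: 0.526
```

Emit:
drive_tool(
  plan=[
    {"ax": 0,"ay": 0,"az": 0,"x": 0.0017,"y": 0,"z": 0,"claw": -1},
    {"ax": 0,"ay": 0,"az": 0,"x": 0.0034,"y": 0,"z": 0,"claw": -1},
    {"ax": 0,"ay": 0,"az": 0,"x": 0.0034,"y": 0,"z": 0,"claw": -1},
  ],
)

```text
clock: 8.9
position: [0.5258, 0.1111, 0.1693]
tcp_rot: [1.061, 1.297, -1.059]
ft_force: [-0.1, 0.3, -5.0]
width: 0.525
```

Emit:
drive_tool(
  plan=[
    {"ax": 0,"ay": 0,"az": 0,"x": 0.0017,"y": 0,"z": 0,"claw": -1},
    {"ax": 0,"ay": 0,"az": 0,"x": 0.0034,"y": 0,"z": 0,"claw": -1},
    {"ax": 0,"ay": 0,"az": 0,"x": 0.005,"y": 0,"z": 0,"claw": -1},
    {"ax": 0,"ay": 0,"az": 0,"x": 0.005,"y": 0,"z": 0,"claw": -1},
  ],
)

```text
clock: 9.3
position: [0.5258, 0.1111, 0.1663]
tcp_rot: [1.061, 1.297, -1.059]
ft_force: [0.0, -0.2, -4.8]
width: 0.528
```

Emit:
drive_tool(
  plan=[
    {"ax": 0,"ay": 0,"az": 0,"x": 0.0017,"y": 0,"z": 0,"claw": -1},
    {"ax": 0,"ay": 0,"az": 0,"x": 0.0034,"y": 0,"z": 0,"claw": -1},
    {"ax": 0,"ay": 0,"az": 0,"x": 0.0034,"y": 0,"z": 0,"claw": -1},
  ],
)

```text
clock: 9.6
position: [0.5258, 0.1111, 0.1642]
tcp_rot: [1.061, 1.297, -1.059]
ft_force: [-0.4, 0.1, -4.5]
width: 0.524
```

Emit:
drive_tool(
  plan=[
    {"ax": 0,"ay": 0,"az": 0,"x": 0.0017,"y": 0,"z": 0,"claw": -1},
    {"ax": 0,"ay": 0,"az": 0,"x": 0.0034,"y": 0,"z": 0,"claw": -1},
    {"ax": 0,"ay": 0,"az": 0,"x": 0.0034,"y": 0,"z": 0,"claw": -1},
  ],
)

```text
clock: 9.9
position: [0.5262, 0.1109, 0.1627]
tcp_rot: [1.061, 1.296, -1.059]
ft_force: [-0.1, -0.4, -2.0]
width: 0.527
```

Contact is felt at about 0.163, as predicted. I'll continue 1 mm at a time.

Emit:
drive_tool(
  plan=[
    {"ax": 0,"ay": 0,"az": 0,"x": 0.0017,"y": 0,"z": 0,"claw": -1},
    {"ax": 0,"ay": 0,"az": 0,"x": 0.0017,"y": 0,"z": 0,"claw": -1},
  ],
)

```text
clock: 10.1
position: [0.5266, 0.1112, 0.1621]
tcp_rot: [1.062, 1.295, -1.058]
ft_force: [0.4, -0.8, 1.0]
width: 0.52
```

Emit:
drive_tool(
  plan=[
    {"ax": 0,"ay": 0,"az": 0,"x": 0.0017,"y": 0,"z": 0,"claw": -1},
    {"ax": 0,"ay": 0,"az": 0,"x": 0.0017,"y": 0,"z": 0,"claw": -1},
  ],
)

```text
clock: 10.3
position: [0.5269, 0.1112, 0.1612]
tcp_rot: [1.062, 1.295, -1.057]
ft_force: [1.0, 0.6, 3.9]
width: 0.528
```

Emit:
drive_tool(
  plan=[
    {"ax": 0,"ay": 0,"az": 0,"x": 0.0017,"y": 0,"z": 0,"claw": -1},
    {"ax": 0,"ay": 0,"az": 0,"x": 0.0017,"y": 0,"z": 0,"claw": -1},
  ],
)

```text
clock: 10.5
position: [0.527, 0.1112, 0.1604]
tcp_rot: [1.062, 1.295, -1.057]
ft_force: [1.2, 0.4, 6.2]
width: 0.525
```

Emit:
drive_tool(
  plan=[
    {"ax": 0,"ay": 0,"az": 0,"x": 0.0017,"y": 0,"z": 0,"claw": -1},
    {"ax": 0,"ay": 0,"az": 0,"x": 0.0017,"y": 0,"z": 0,"claw": -1},
  ],
)

```text
clock: 10.7
position: [0.5271, 0.1113, 0.1594]
tcp_rot: [1.063, 1.295, -1.057]
ft_force: [1.4, -0.6, 4.5]
width: 0.526
```

Emit:
drive_tool(
  plan=[
    {"ax": 0,"ay": 0,"az": 0,"x": 0.0017,"y": 0,"z": 0,"claw": -1},
    {"ax": 0,"ay": 0,"az": 0,"x": 0.0017,"y": 0,"z": 0,"claw": -1},
  ],
)

```text
clock: 10.9
position: [0.5267, 0.1111, 0.1575]
tcp_rot: [1.062, 1.295, -1.058]
ft_force: [2.8, 0.4, 0.9]
width: 0.527
```

Emit:
drive_tool(
  plan=[
    {"ax": 0,"ay": 0,"az": 0,"x": 0.0017,"y": 0,"z": 0,"claw": -1},
    {"ax": 0,"ay": 0,"az": 0,"x": 0.0017,"y": 0,"z": 0,"claw": -1},
  ],
)

```text
clock: 11.1
position: [0.5259, 0.1111, 0.1551]
tcp_rot: [1.061, 1.297, -1.059]
ft_force: [5.6, -0.8, -11.5]
width: 0.527
```

Emit:
drive_tool(
  plan=[
    {"ax": 0,"ay": 0,"az": 0,"x": 0.0017,"y": 0,"z": 0,"claw": -1},
    {"ax": 0,"ay": 0,"az": 0,"x": 0.0017,"y": 0,"z": 0,"claw": -1},
  ],
)

```text
clock: 11.3
position: [0.5259, 0.1109, 0.1545]
tcp_rot: [1.06, 1.297, -1.06]
ft_force: [4.8, -0.4, -6.7]
width: 0.53
```

Emit:
drive_tool(
  plan=[
    {"ax": 0,"ay": 0,"az": 0,"x": 0.001,"y": 0.001,"z": 0,"claw": -1},
    {"ax": 0,"ay": 0,"az": 0,"x": 0.001,"y": 0.001,"z": 0,"claw": -1},
  ],
)

```text
clock: 11.5
position: [0.526, 0.1109, 0.1544]
tcp_rot: [1.06, 1.298, -1.06]
ft_force: [1.2, -2.0, -3.6]
width: 0.528
```

Emit:
drive_tool(
  plan=[
    {"ax": 0,"ay": 0,"az": 0,"x": 0.001,"y": 0.0005,"z": 0,"claw": -1},
    {"ax": 0,"ay": 0,"az": 0,"x": 0.001,"y": 0.0005,"z": 0,"claw": -1},
  ],
)

```text
clock: 11.7
position: [0.5261, 0.111, 0.1543]
tcp_rot: [1.06, 1.298, -1.06]
ft_force: [-2.0, -3.7, 1.9]
width: 0.523
```

Emit:
drive_tool(
  plan=[
    {"ax": 0,"ay": 0,"az": 0,"x": 0.0005,"y": -0.0005,"z": -0.0003,"claw": -1},
    {"ax": 0,"ay": 0,"az": 0,"x": 0.0005,"y": -0.0005,"z": -0.0003,"claw": -1},
    {"ax": 0,"ay": 0,"az": 0,"x": 0.0005,"y": -0.0005,"z": -0.0003,"claw": -1},
  ],
)

```text
clock: 12.0
position: [0.5261, 0.111, 0.1543]
tcp_rot: [1.06, 1.297, -1.06]
ft_force: [-2.8, -4.4, 4.2]
width: 0.528
```

Run:
```python
from h import *
s=r.read_state();print(s['position'],s['ft_force'],s['torque'])
move([.526,.111,.154],jaw=.199)
```

```text
[0.5261 0.111  0.1543] [-2.8177 -4.3584  4.2368] [-0.9178  0.4643 -0.0353]
shift [ 0.0005 -0.0002  0.    ] turn [ 0.0023  0.0004 -0.001 ] jaw now 0.20082063962664376
```

Emit:
drive_tool(
  plan=[
    {"ax": 0,"ay": 0,"az": 0,"x": -0.001,"y": 0,"z": 0,"claw": 0.2},
    {"ax": 0,"ay": 0,"az": 0,"x": -0.001,"y": 0,"z": 0,"claw": 0.6},
    {"ax": 0,"ay": 0,"az": 0,"x": -0.001,"y": 0,"z": 0,"claw": 1},
    {"ax": 0,"ay": 0,"az": 0,"x": -0.001,"y": 0,"z": 0,"claw": 1},
    {"ax": 0,"ay": 0,"az": 0,"x": -0.001,"y": 0,"z": 0,"claw": 1},
    {"ax": 0,"ay": 0,"az": 0,"x": -0.001,"y": 0,"z": 0,"claw": 1},
  ],
)

```text
clock: 12.6
position: [0.5265, 0.1115, 0.1543]
tcp_rot: [1.061, 1.297, -1.059]
ft_force: [0.2, -0.3, -0.4]
width: 0.998
```

Emit:
drive_tool(
  plan=[
    {"ax": 0,"ay": 0,"az": 0,"x": -0.02,"y": 0,"z": 0,"claw": 1},
    {"ax": 0,"ay": 0,"az": 0,"x": -0.06,"y": 0,"z": 0,"claw": 1},
    {"ax": 0,"ay": 0,"az": 0,"x": -0.13,"y": 0,"z": 0,"claw": 1},
    {"ax": 0,"ay": 0,"az": 0,"x": -0.2,"y": 0,"z": 0,"claw": 1},
    {"ax": 0,"ay": 0,"az": 0,"x": -0.25,"y": 0,"z": 0,"claw": 1},
    {"ax": 0,"ay": 0,"az": 0,"x": -0.25,"y": 0,"z": 0,"claw": 1},
    {"ax": 0,"ay": 0,"az": 0,"x": -0.25,"y": 0,"z": 0,"claw": 1},
  ],
)

```text
clock: 13.3
position: [0.5265, 0.1114, 0.3056]
tcp_rot: [1.062, 1.295, -1.057]
ft_force: [0.1, 0.7, -0.6]
width: 0.999
```

Run:
```python
from h import *
import pickle
m=cams.camera_model("wrist");im=cams.snapshot("wrist");pickle.dump((m,im),open("w6.pkl","wb"))
d=cams.snapshot("scene");e=cams.snapshot("side")
f=lambda im,x,y,w,h:cv2.resize(im[y:y+h,x:x+w],(400,300),interpolation=cv2.INTER_CUBIC)
cv2.imwrite("pics/c6.png",np.vstack([np.hstack([f(d,265,135,120,90),f(e,215,190,120,90)]),np.hstack([f(im,0,0,560,420),f(im,200,30,160,120)])]))
```

```text
(no output)
```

View pics/c6.png

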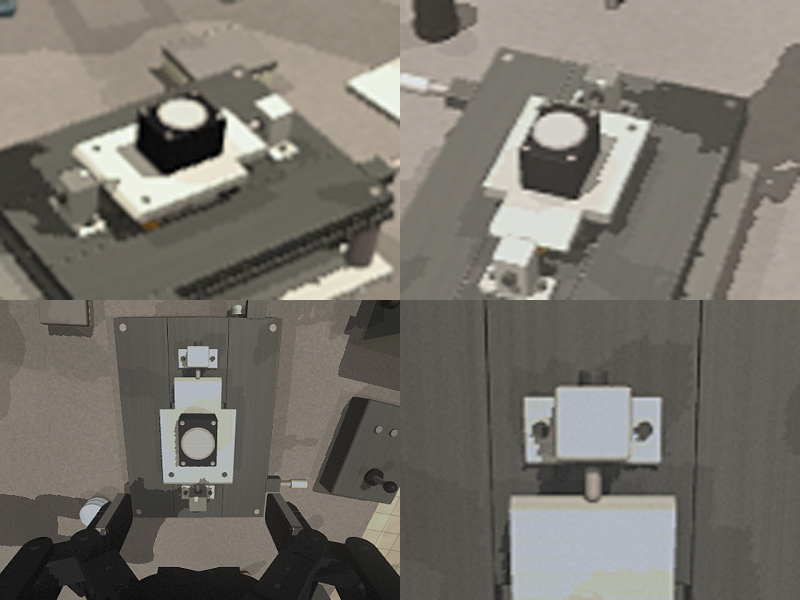

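Run:
```python
from h import *
import pickle
m,im=pickle.load(open("w6.pkl","rb"));g=cv2.GaussianBlur(cv2.cvtColor(im,cv2.COLOR_BGR2GRAY),(3,3),0).astype(float)
cv2.imwrite("pics/c7.png",cv2.resize(im[230:305,225:325],(800,600),interpolation=cv2.INTER_CUBIC))
zt=.1258
def lx(row,a,b,sg):return plane(m,(a+(sg*np.diff(g[row,a:b])).argmax()+.5,row),zt)[:2]
def line(rows,a,b,sg):
    q=np.float32([lx(i,a,b,sg) for i in rows]);vx,vy,x,y=cv2.fitLine(q,cv2.DIST_HUBER,0,.001,.001).ravel()
    if vy<0:vx,vy=-vx,-vy
    return np.arctan2(-vx,vy),np.array([x,y])
c=np.array([.5253,.1120]);xd=np.array([np.cos(.199),np.sin(.199)]);yd=np.array([-xd[1],xd[0]])
for n,a in[("wideL",(range(160,245),215,235,1)),("wideR",(range(160,245),322,340,-1)),("narL",(range(113,145),237,252,1)),("narR",(range(113,145),303,318,-1))]:
    yw,p=line(*a);print(n,"yaw",yw,"x off mm",(p-c)@xd*1000)
def ly(col,a,b,sg,z):return (plane(m,(col,a+(sg*np.diff(g[a:b,col])).argmax()+.5),z)[:2]-c)@yd*1000
print("narrow end",ly(255,98,118,1,.1208),ly(298,98,118,1,.1208),"wide end",ly(240,245,265,-1,.1208),ly(310,245,265,-1,.1208))
```

```text
wideL yaw 0.20129584 x off mm -50.14176424460428
wideR yaw 0.20318565 x off mm 50.36703031954851
narL yaw 0.17109127 x off mm -30.18664927028921
narR yaw 0.22950764 x off mm 30.11525748547137
narrow end 75.28865924677332 75.38126527084304 wide end -76.30044073246319 -75.03874864681718
```

View pics/c7.png

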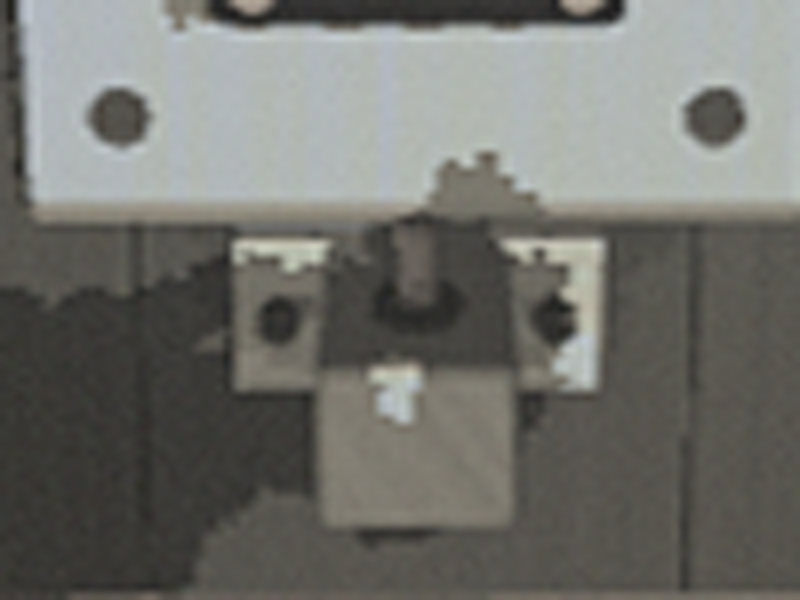

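```bash
python3 -c "
from h import *
s=r.read_state();print(s['clock'],s['ft_force']);print(r.sign_off())"
```

```text
13.45 [-0.182   0.1383 -0.4269]
the job is handed in; nothing more can be done
None
```

The dish holder is on the stage, released and signed off at about 13.5 s of the 40 s allowed. The sign-off gives no verdict, so this rests on my own checks.

**What I did:** I gripped the silver holder by its black chamber and located the three balls with the wrist camera. I lowered the holder about 1 mm per step. The plunger noses touched at TCP z of about 0.163 m. The push peaked at about 11 N over the holder's weight, then the noses pulled it down with about 7 N. It stopped at 0.154 m, about 8.5 mm below first touch, and I pressed a little more, let go and raised the arm clear.

**Last checks:**
- **Position and turn:** from the last wrist picture the holder is centred within about 0.5 mm. Its long sides are turned 0.002–0.004 rad from the stage.
- **Plungers:** the nose lies clearly over the narrow end. At the wide end it only just overlaps the bevel in the picture, so there I rely on the force and height readings.
- **Level:** I did not measure tilt directly. The wide and narrow parts scale alike in the picture, which suggests it sits level.
- **Bystanders:** I did not measure them. I touched none of them knowingly.

**Disagreements:** the short narrow-end side edges gave turns of 0.171 and 0.230 rad against the stage's 0.199. They average to 0.200, and I put the spread down to too few pixels. The two wide-end readings also differed by 1.3 mm. An early automatic height check of the chamber in the fixed cameras was clipped by its window, so I dropped it.

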